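Put the check weight away in its push-latch drawer

ROBOT

A 7-joint arm with a two-finger parallel gripper is mounted at the origin on the work surface; the furniture and walls round the work are solid. World frame = base frame: x ahead of the robot, y to its left, z up, the work surface at z = 0. Lengths are in m, angles in rad, forces in N, time in s.
With the tool pointing down it reaches from about 0.35 to 0.9 m from the base axis. Payload 19.9 kg.
Tool frame: the origin (TCP) lies midway between the tips of the shut fingers; the grasp point (between the pads) lies manip.tcp_to_grasp behind it (manip.tcp_to_grasp is the distance from the TCP to the grasp point, in m); z points along the fingers, y is the line along which they close (so a half turn about z gives the same grasp; the last joint's range is limited). The gripper opens to 85 mm and grips with 20 to 120 N. Pads are 22 mm wide; open, the fingers measure 114 mm over their backs; the gripper's body (76 mm by 85 mm) begins 54 mm behind the grasp point. The pads swing forward as they close: fully open they stand 13 mm farther back than shut.
Start: joints at [-1.274, 0.417, -0.01, 1.614, 0.005, 1.111, -0.053], TCP at [0.208, 0.589, 0.231] pointing down, gripper open.
Joint ranges: [-2.81, 2.81], [-0.39, 2.02], [-1.27, 1.25], [0.06, 2.57], [-1.19, 4.33], [0.19, 2], [-2.82, 2.82]. Speed limits (rad/s): [1.89, 1.89, 2.39, 2.39, 3.01, 3.01, 3.01].

INTERFACE

Orientations are given as a 3x3 rotation matrix whose columns are the frame's x, y, z axes.
In Python, from cell import manip gives the robot as it stands. Calls block until the motion is done:
- manip.move_pose(position, orientation): joint-space move of the TCP to a pose.
- manip.move_straight(position, speed=0.15, rotation=None, until_force=None): straight line of the TCP; rotation=None keeps the orientation; speed is the mean speed in m/s. With until_force (N) it stops when the force on the tool has changed by that much, and returns True; else False.
- manip.movej(angles): joint-space move.
- manip.command_gripper(opening): opening from 0.0 (shut) to 1.0 (fully open); the grip force is fixed at half the most; returns when the fingers have stopped.
- manip.hold(seconds).
- manip.solve_ik(position, orientation): joint angles nearest the present ones, or None.
- manip.camera(name): name is "side" or "top"; returns a dict with "image" (420x560x3 uint8, red, green, blue), "fx", "fy", "cx", "cy" (pixels), "rvec" (rotation vector, rad) and "tvec" (3), from world to camera coordinates, as OpenCV has them. Camera axes: x right, y down, z forward; pixel columns grow to the right and rows downward; lengths in m; the calibration is good to about 2 mm. A picture is of the moment at which its call begins. There is no depth.
A pose or a line that the arm cannot do raises manip.IKError and nothing moves.
- manip.finish_job(): hands the job in; it is judged then, once.
Trained networks look in the newest picture that a camera, given by its name, has taken for a name from the list of things; names that differ only in an ending like _2 or _b are one class to them, and where a whole thing is asked for, a point or a joint stands for the part that bears it (a point fixed in the world has none). Each returns a list of dicts, best first, with "p" (0 to 1); they miss things now and then, are a little off and sometimes report something else, mostly with a low value. They report only what shows in the picture. A call takes as long as a camera call. They do not tell look-alikes from the thing itself.
- manip.look_for(camera, name): "bbox" ([centre column, centre row, width, height] as shares, 0 to 1, of the picture: columns of its width, rows of its height, round what is visible of it).
- manip.landmark_of(camera, name): "point" ([column, row] as shares, 0 to 1, of the picture: columns of its width, rows of its height: a listed point, or the origin of a listed thing).
Readings, each from a call of its own:
- manip.get_time_s(): time.
- manip.get_qpos(): joint angles.
- manip.get_joint_velocities(): joint speeds.
- manip.get_tau(): joint torques, N m.
- manip.get_tool_pos(): TCP position.
- manip.get_tcp_rot(): TCP orientation.
- manip.get_contact_force(): force on the tool from outside, world axes, zero at the start.
- manip.get_moment(): the same for the moment, N m.
- manip.get_width(): opening from 0.0 (shut) to 1.0 (fully open).
- manip.get_grasp_force(): force on a finger pad.
Only numpy, scipy, OpenCV 4.12 (cv2) and the standard library are available. Lean on these libraries where they do the work, as an engineer would, in place of code of your own. Each camera call takes 0.05 s, during which the arm holds its last target. There are 200 camera calls.

TASK

Press the shut drawer of the small steel cabinet in until its push latch lets go and the drawer slides fully out, and stand the larger chrome check weight upright in the round recess in the drawer. Then push the drawer in again until the latch catches, and leave it shut and latched with the weight standing in its recess. Push only as hard as the latch needs, never with more than 20 N, and leave the small weight, the pH meter and the timer where they are.

Things in the scene. Friction and masses are not known exactly. Their poses are not given: they have to be found in the camera images.
- cabinet: Low stainless steel cabinet, fixed to the table, 190 deep x 170 wide x 76 mm high. Origin on the table under the middle of its front edge; x points into the cabinet (the way the drawer is pushed in), y to its left side seen from the front, z up.
- drawer_slide (a joint): Drawer position, m: 0 = shut and latched, +0.100 = fully out, negative = pressed in past shut. A spring pushes it out (3 N shut, 1.5 N fully out) against a damper (15 N per m/s). Push-push latch: each press deep enough swaps its state when the drawer is let back (latched to released, released to latched, then resting at 0); a shorter press changes nothing.
- drawer: Flat white face 164 wide, 12 to 66 mm above the table, no handle, standing 30 mm before the cabinet's front edge when shut (never flush); behind it an open grey tray 150 mm wide, sides 36 mm above the table, with a blue plate holding the recess. Axes as the cabinet's; origin on the cabinet's when shut, moving out with the drawer.
- push_pad (a point): Middle of the thin black rubber pad (50 wide x 34 mm high) on the drawer's face, 38 mm above the table: press here, along the cabinet's x. How deep is enough cannot be seen and differs between starts: 8 to 22 mm past shut, alike within 1 mm for both presses. About 1 mm deeper a stiff stop is met (20 N per mm more): once it is felt, a few N above the spring, the press is deep enough.
- seat (a point): Centre of the floor of the round recess in the drawer's blue plate, 16 mm above the table. The recess is 37 mm wide and 5 mm deep (plate top 21 mm above the table), 61 mm behind the push pad; with the drawer fully out it lies 70 mm before the cabinet's front. Moves with the drawer. Axes as the cabinet's.
- weight_mid (a point): The larger check weight: chrome, round, body 30 mm across, 36 mm high with a narrower knob on top, 0.15 to 0.25 kg. This point is on its axis, half-way up (18 mm above its underside); z is its axis.
- small_weight: The smaller check weight, alike but 24 mm across and 30 mm high. Origin at the centre of its underside. To be left alone.
- ph_meter: Yellow pH meter lying on the table, 131 x 34 x 20 mm. Origin at the centre of its underside. To be left alone.
- timer: Round green and white twist timer, 71 mm across, 38 mm high. Origin at the centre of its underside. To be left alone.
Things that resemble listed ones, but are neither listed nor needed, are in the scene too. What is shaped like the part that bears weight_mid but red or yellow is not meant.

How it is judged:
On the way, in this order (a step that is already met when the one before it is completed fails the run):
1. the drawer has been released and has slid fully out, with the check weight not yet in it (value of joint drawer_slide above 0.09 m and horizontal distance between weight_mid and seat above 0.05 m), for 0.2 s.
2. the check weight stands in the recess of the open drawer, let go (value of joint drawer_slide above 0.08 m and horizontal distance between weight_mid and seat below 0.006 m and z of weight_mid in the frame of seat below 0.021 m and angle between weight_mid's own z axis and vertical below 0.12 rad and contact force between the fingers and weight below 0.1 N), for 0.2 s.
At the end, for the whole second after the job is handed in: The drawer is shut and held by its latch (within 3 mm of 0 with nothing pressing on it), and the larger check weight stands upright in the drawer's recess, on its floor (within 6 mm of the centre, within 3 mm in height, tilted less than 0.12 rad) (value of joint drawer_slide between -0.003 and 0.003 m and horizontal distance between weight_mid and seat below 0.006 m and z of weight_mid in the frame of seat below 0.021 m and angle between weight_mid's own z axis and vertical below 0.12 rad); the robot touches nothing.
It fails at once if the drawer is pushed with more than 20 N (contact force between any of the fingers, the arm and drawer above 20 N).
It fails at once if the small weight, the pH meter or the timer is moved by more than 15 mm (distance of any of small_weight, ph_meter, timer from where it was at the start of the episode above 0.015 m).
It also fails if it takes over 64 s, if anything falls off the work surface, if the arm or the gripper's body presses on something with over 40 N, if the wrist force passes 120 N, or if a joint passes its speed limit or range.

## Working session

There is one attempt and no reset: what is moved stays moved. The work goes in short steps, each a Python script; the robot and the scene stay as the last script left them, time stands still between calls to the robot, and variables do not carry over. Pictures are saved under pics/ and viewed, at most 10 in all, crops included, and the job is handed in when it is done.

```bash
ls; mkdir -p pics; cat > h.py <<'E'
import numpy as np, cv2
from cell import manip
def snap(c,fn=None):
    d=manip.camera(c)
    if fn: cv2.imwrite(fn,d["image"][:,:,::-1])
    return d
def ray(d,u,v):
    R=cv2.Rodrigues(np.array(d["rvec"],float))[0]; t=np.array(d["tvec"],float).ravel()
    r=R.T@np.array([(u-d["cx"])/d["fx"],(v-d["cy"])/d["fy"],1.])
    return -R.T@t, r
def atz(d,u,v,z):
    o,r=ray(d,u,v); return o+r*(z-o[2])/r[2]
def tri(d1,p1,d2,p2):
    A=[];b=[]
    for d,p in((d1,p1),(d2,p2)):
        o,r=ray(d,*p); r=r/np.linalg.norm(r); P=np.eye(3)-np.outer(r,r); A.append(P); b.append(P@o)
    A=np.vstack(A);b=np.hstack(b); x=np.linalg.lstsq(A,b,rcond=None)[0]
    return x, np.linalg.norm(A@x-b)
def proj(d,X):
    K=np.array([[d["fx"],0,d["cx"]],[0,d["fy"],d["cy"]],[0,0,1]],float)
    return cv2.projectPoints(np.array(X,float).reshape(-1,3),np.array(d["rvec"],float),np.array(d["tvec"],float),K,None)[0].reshape(-1,2)
E
python3 - <<'E'
from h import *
D={c:snap(c,f"pics/{c}0.png") for c in("side","top")}
cv2.imwrite("pics/both0.png",np.hstack([cv2.resize(D[c]["image"],(400,300)) for c in D])[:,:,::-1])
for c in D:
    o,_=ray(D[c],0,0);print(c,"cam at",o.round(3))
    for n in("cabinet","drawer","push_pad","seat","weight_mid","small_weight","ph_meter","timer"):
        for l in manip.landmark_of(c,n)[:4]:
            u,v=l["point"][0]*560,l["point"][1]*420
            z={"push_pad":.038,"weight_mid":.018,"seat":.016}.get(n,0)
            print(c,n,round(l["p"],2),(round(u,1),round(v,1)),atz(D[c],u,v,z).round(3))
E
```

```text
pics
side cam at [ 0.115 -0.962  0.7  ]
side cabinet 0.76 (292.8, 182.3) [ 0.642 -0.07   0.   ]
side push_pad 0.76 (285.1, 175.0) [ 0.612 -0.08   0.038]
side seat 0.72 (306.7, 175.6) [ 0.68  -0.08   0.016]
side weight_mid 0.81 (291.7, 290.2) [ 0.439 -0.427  0.018]
side weight_mid 0.73 (309.5, 239.9) [ 0.549 -0.313  0.018]
side weight_mid 0.67 (305.2, 261.2) [ 0.505 -0.368  0.018]
side weight_mid 0.6 (275.2, 264.4) [ 0.444 -0.347  0.018]
side small_weight 0.42 (261.3, 232.6) [ 0.472 -0.221  0.   ]
side ph_meter 0.94 (357.2, 239.8) [ 0.659 -0.346  0.   ]
side timer 0.66 (237.5, 292.0) [ 0.347 -0.366  0.   ]
top cam at [ 0.442 -0.179  1.13 ]
top cabinet 0.97 (228.7, 162.3) [ 0.649 -0.091  0.   ]
top drawer 0.85 (226.2, 162.3) [ 0.649 -0.086  0.   ]
top seat 0.87 (224.2, 147.6) [ 0.677 -0.083  0.016]
top weight_mid 0.7 (354.4, 260.8) [ 0.436 -0.354  0.018]
top weight_mid 0.67 (333.4, 205.0) [ 0.553 -0.313  0.018]
top weight_mid 0.6 (296.8, 208.5) [ 0.547 -0.235  0.018]
top weight_mid 0.57 (358.9, 225.3) [ 0.51  -0.365  0.018]
top small_weight 0.43 (296.7, 244.3) [ 0.472 -0.235  0.   ]
top small_weight 0.29 (227.8, 175.5) [ 0.62  -0.089  0.   ]
top ph_meter 0.69 (346.6, 156.2) [ 0.661 -0.345  0.   ]
top timer 0.9 (362.6, 302.6) [ 0.348 -0.373  0.   ]
top timer 0.18 (222.5, 148.4) [ 0.679 -0.078  0.   ]
```

View pics/side0.png

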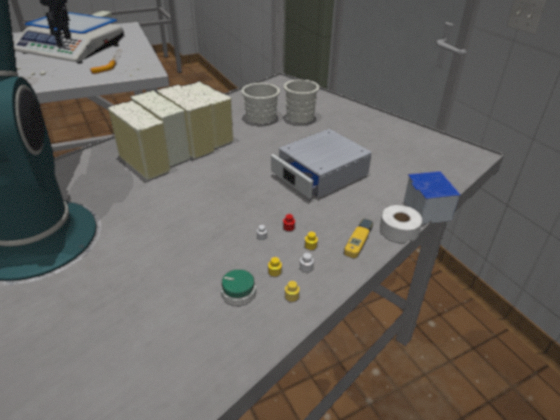

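View pics/top0.png

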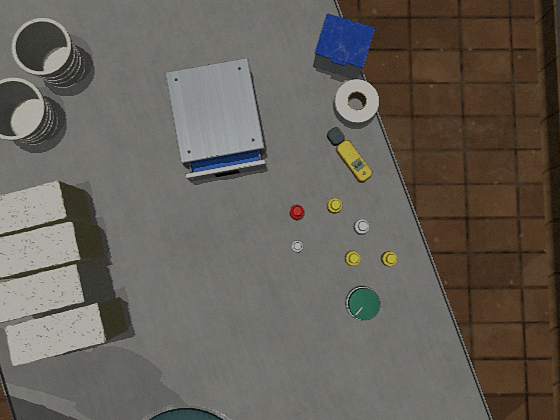

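```bash
python3 - <<'E'
import cv2,numpy as np
a=cv2.imread("pics/top0.png")[190:280,270:390]; b=cv2.imread("pics/side0.png")[205:315,240:340]
cv2.imwrite("pics/c1.png",np.hstack([cv2.resize(a,(400,300),interpolation=2),cv2.resize(b,(400,440),interpolation=2)[:300]*1 if 0 else cv2.resize(b,(380,300),interpolation=2)]))
E
```

```text
(no output)
```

View pics/c1.png

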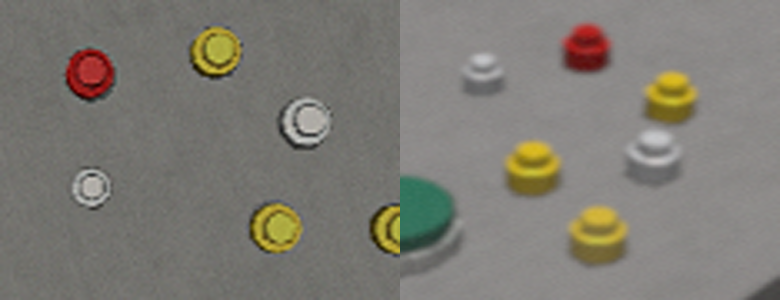

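The larger chrome weight must be picked out from these look-alikes:
- Large chrome: top (362,227), side (306,261).
- Small chrome: top (297,246), side (261,232).
- Red: top (297,212).
- Yellow: top (335,206), (353,258) and (390,259).

The crop confirms that (362,227) is the only large chrome one. The cabinet sits at top (167–264, 59–164) with its drawer face at the bottom, at about (227,171). Next I'll fit the cabinet pose.

```bash
python3 - <<'E'
from h import *
from scipy.optimize import least_squares
D={c:snap(c) for c in("side","top")}
def W(p,X):
    c,s=np.cos(p[2]),np.sin(p[2]); X=np.array(X,float)
    return np.c_[p[0]+c*X[:,0]-s*X[:,1],p[1]+s*X[:,0]+c*X[:,1],X[:,2]]
# top corners by hand: back-left, back-right, front-right, front-left
obs=np.array([[167,74],[248,59],[264,149],[185,164]],float)
X=[[.19,.085,.076],[.19,-.085,.076],[0,-.085,.076],[0,.085,.076]]
r=least_squares(lambda p:(proj(D["top"],W(p,X))-obs).ravel(),[.65,-.09,.17])
p=r.x;print(p.round(4),np.degrees(p[2]),r.fun.round(1))
print("pad",W(p,[[-.03,0,.038],[.031-.0,0,.016]]).round(4))
# overlays
face=[[-.03,.082,.066],[-.03,-.082,.066],[-.03,-.082,.012],[-.03,.082,.012]]
pad=[[-.03,.025,.055],[-.03,-.025,.055],[-.03,-.025,.021],[-.03,.025,.021]]
out=[]
for c,(x,y,w,h) in {"top":(150,45,130,150),"side":(260,120,120,90)}.items():
    k=400/w; im=cv2.resize(D[c]["image"][y:y+h,x:x+w,::-1],None,fx=k,fy=k,interpolation=cv2.INTER_CUBIC)
    for q,col in((X,(0,0,255)),(face,(0,200,0)),(pad,(255,0,255))):
        cv2.polylines(im,[(((proj(D[c],W(p,q))-[x,y]+.5)*k)).astype(int)],True,col,1)
    out.append(np.vstack([im,np.zeros((600,400,3),np.uint8)])[:460])
cv2.imwrite("pics/ov.png",np.hstack(out))
g=(D["top"]);
# weight: triangulate from blob centroids of network detections nearest the expected spot
for c,e in(("top",(361,226)),("side",(306,261))):
    for n in("weight_mid",):
        L=[(round(l["p"],2),(np.array(l["point"])*[560,420]).round(1)) for l in manip.landmark_of(c,n)]
        B=[(round(l["p"],2),(np.array(l["bbox"])*[560,420,560,420]).round(1)) for l in manip.look_for(c,n)]
        print(c,L,B)
print("t2g",manip.tcp_to_grasp, manip.get_contact_force(), manip.get_time_s())
E
```

```text
[ 0.6457 -0.0893  0.1849] 10.593977521050862 [-0.9 -0.3  0.7 -0.5  2.4 -0.  -2.2  0.8]
pad [[ 0.6162 -0.0949  0.038 ]
 [ 0.6762 -0.0836  0.016 ]]
top [(0.64, array([333.2, 202.5])), (0.64, array([297.4, 211. ])), (0.58, array([386.6, 259.2])), (0.5, array([351.4, 258.8])), (0.47, array([359.2, 225.6]))] [(0.71, array([296.6, 213.2,  13.3,  13.3])), (0.63, array([387.2, 258.8,  16.3,  12.1])), (0.62, array([360.6, 225.6,  17.5,  14. ])), (0.48, array([333.5, 204. ,  16.3,  15. ])), (0.46, array([351.3, 260. ,  14.4,  10.8]))]
side [(0.78, array([292.2, 290.7])), (0.76, array([307.7, 261.4])), (0.73, array([277.3, 267.2])), (0.56, array([310.2, 239.6])), (0.54, array([287.9, 220.1]))] [(0.72, array([288.8, 221. ,  15.3,  16.9])), (0.63, array([274.5, 267.5,  10. ,  24.7])), (0.63, array([311.5, 242.1,  14.5,  16.3])), (0.61, array([306.4, 263.8,  14.6,  20.3])), (0.59, array([293. , 290.3,  17.1,  19.8]))]
t2g 0.0187 [ 0.57398065 -0.76752531  0.56000536] 1.2
```

View pics/ov.png

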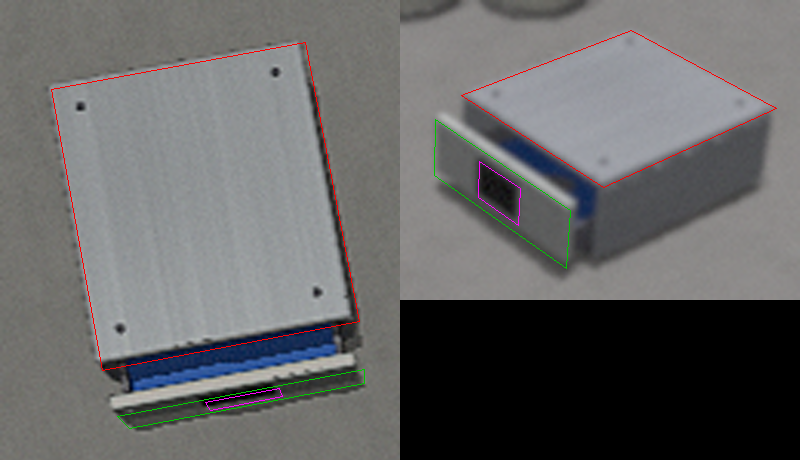

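```bash
cat >> h.py <<'E'
def W(p,X):
    c,s=np.cos(p[2]),np.sin(p[2]); X=np.array(X,float).reshape(-1,3)
    return np.c_[p[0]+c*X[:,0]-s*X[:,1],p[1]+s*X[:,0]+c*X[:,1],X[:,2]]
E
python3 - <<'E'
from h import *
from scipy.optimize import least_squares
d=snap("top")
im=d["image"].astype(int); hsv=cv2.cvtColor(d["image"],cv2.COLOR_RGB2HSV)
print("px table",im[100,150],"top",im[110,215],"strip row",[tuple(im[v,227]) for v in range(154,180,2)])
x,y,w,h=150,45,130,150
g=im[y:y+h,x:x+w].mean(2); m=((g>135)&(hsv[y:y+h,x:x+w,1]<60)).astype(np.uint8)
m=cv2.morphologyEx(m,cv2.MORPH_CLOSE,np.ones((3,3)))
n,lab,st,ce=cv2.connectedComponentsWithStats(m)
for i in np.argsort(-st[1:,4])[:3]+1:
    c=cv2.findContours((lab==i).astype(np.uint8),0,2)[0][0]
    r=cv2.minAreaRect(c); b=cv2.boxPoints(r)+[x,y]
    print(st[i,4],"centroid",ce[i]+[x,y],"rect",np.round(b,1).tolist())
    print("  world .076",[atz(d,*q,.076)[:2].round(4).tolist() for q in b],"c",atz(d,*(ce[i]+[x,y]),.076).round(4),"c.066",atz(d,*(ce[i]+[x,y]),.066).round(4))
# chrome weight in top: bright low-saturation blob
for c,(u,v) in {"top":(361,227),"side":(306.5,262)}.items():
    D=d if c=="top" else snap("side"); I=D["image"]; H=cv2.cvtColor(I,cv2.COLOR_RGB2HSV)
    u0,v0=int(u)-12,int(v)-13; s=I[v0:v0+26,u0:u0+24].mean(2); bg=np.median(s)
    mk=(s>bg+18).astype(np.uint8); n,l,st,ce=cv2.connectedComponentsWithStats(mk); i=1+np.argmax(st[1:,4])
    print(c,"weight",st[i]+[u0,v0,0,0,0],ce[i]+[u0,v0],[atz(D,*(ce[i]+[u0,v0]),z).round(4) for z in(.018,.026,.036)])
E
```

```text
px table [114 113 109] top [145 149 149] strip row [(np.int64(94), np.int64(94), np.int64(92)), (np.int64(12), np.int64(34), np.int64(62)), (np.int64(18), np.int64(39), np.int64(86)), (np.int64(23), np.int64(46), np.int64(86)), (np.int64(24), np.int64(38), np.int64(77)), (np.int64(52), np.int64(89), np.int64(156)), (np.int64(165), np.int64(163), np.int64(146)), (np.int64(178), np.int64(173), np.int64(168)), (np.int64(124), np.int64(126), np.int64(123)), (np.int64(0), np.int64(0), np.int64(0)), (np.int64(0), np.int64(0), np.int64(0)), (np.int64(76), np.int64(76), np.int64(71)), (np.int64(66), np.int64(66), np.int64(65))]
7438 centroid [214.05902124 109.92726539] rect [[165.4, 72.3], [247.5, 57.9], [263.2, 147.3], [181.1, 161.7]]
  world .076 [[0.8198, 0.0306], [0.8494, -0.1356], [0.6648, -0.1665], [0.6364, -0.0024]] c [ 0.7416 -0.0679  0.076 ] c.066 [ 0.7445 -0.0668  0.066 ]
313 centroid [225.1341853 168.2172524] rect [[185.5, 173.6], [263.8, 159.1], [264.5, 162.9], [186.3, 177.4]]
  world .076 [[0.6125, -0.0114], [0.6409, -0.1675], [0.6331, -0.1689], [0.6047, -0.0129]] c [ 0.6228 -0.0902  0.076 ] c.066 [ 0.6245 -0.0893  0.066 ]
top weight [355 219  14  14 125] [361.856 225.872] [array([ 0.509 , -0.3715,  0.018 ]), array([ 0.5085, -0.3701,  0.026 ]), array([ 0.5079, -0.3684,  0.036 ])]
side weight [303 252   9   7  44] [306.81818182 255.13636364] [array([ 0.5179, -0.3529,  0.018 ]), array([ 0.5131, -0.3601,  0.026 ]), array([ 0.5072, -0.369 ,  0.036 ])]
```

Both views put the weight's top at (0.508,-0.369). The cabinet front middle is at (0.648,-0.084) with a yaw of 10°. I'll press the drawer now.

```bash
cat >> h.py <<'E'
P=np.array([.648,-.0844,.175]); U=np.array([np.cos(P[2]),np.sin(P[2]),0])
RA=np.c_[U,[U[1],-U[0],0],[0,0,-1.]]; RB=RA@np.diag([-1,-1,1.])
def loc(x,y,z): return W(P,[x,y,z])[0]
def st(*a): print(*a,"t",round(manip.get_time_s(),2),"tcp",manip.get_tool_pos().round(4),"F",manip.get_contact_force().round(2))
def press():
    """from 12 mm before contact; press along x until the stop, then report"""
    hit=manip.move_straight(loc(-.030-.011+.030,0,.03),speed=.008,until_force=7.5)
    q=manip.get_tool_pos(); st("hit",hit,"local x",round(float((q-loc(0,0,0))@U),4))
    return hit
E
python3 - <<'E'
from h import *
print(manip.get_tcp_rot().round(2).tolist())
q=manip.get_tool_pos(); manip.move_straight([q[0],q[1],.34],speed=.3)
q0=manip.get_qpos(); best=None
for R in(RA,RB):
    s=manip.solve_ik(loc(-.10,0,.2),R)
    print(s if s is None else np.round(s,2))
    if s is not None and (best is None or abs(s[6])<abs(best[1][6])): best=(R,s)
R=best[0]; np.save("R.npy",R)
manip.move_pose(loc(-.10,0,.2),R); manip.command_gripper(0.)
manip.move_straight(loc(-.10,0,.03),speed=.15); st("down")
print("app",manip.move_straight(loc(-.053,0,.03),speed=.05,until_force=4)); st("near")
E
```

```text
[[-0.94, 0.33, 0.0], [0.33, 0.94, -0.0], [-0.0, -0.0, -1.0]]
[-0.61  0.49  0.97  1.84 -0.46  1.06 -0.85]
[-0.48  0.42  0.78  1.83 -0.34  1.03  2.18]
down t 6.62 tcp [ 0.55   -0.1019  0.0307] F [ 0.61 -0.23 -0.05]
app False
near t 7.72 tcp [ 0.5955 -0.0937  0.03  ] F [-0.03 -0.02 -0.88]
```

```bash
python3 - <<'E'
from h import *
if press():
    manip.move_straight(loc(-.165,0,.03),speed=.12); st("back")
    manip.hold(.3)
    snap("top","pics/top1.png"); snap("side","pics/side1.png")
    a=cv2.imread("pics/top1.png")[40:290,130:410];b=cv2.imread("pics/side1.png")[110:310,200:424]
    cv2.imwrite("pics/b1.png",np.hstack([cv2.resize(a,(400,357)),cv2.resize(b,(400,357))]))
E
```

```text
hit True local x -0.025 t 10.97 tcp [ 0.6233 -0.0887  0.0296] F [-2.41 -0.44  2.42]
back t 12.28 tcp [ 0.4861 -0.113   0.03  ] F [-0.46 -1.03  0.46]
```

View pics/b1.png

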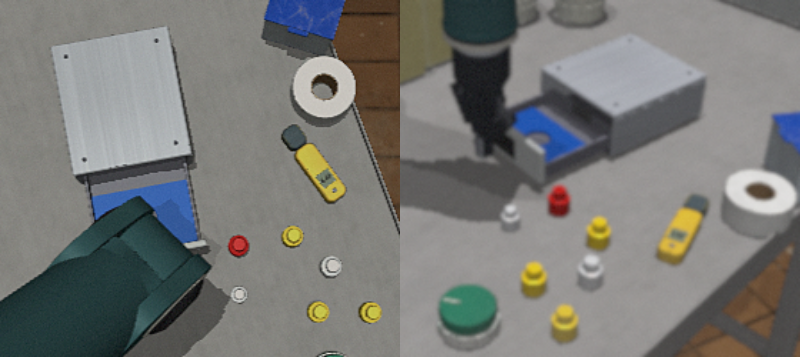

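The drawer is fully out: tray and blue plate are visible at crop (145,210) and (545,135). The weights haven't moved, and the large chrome one is still at top px (361,226). Next is the grasp.

```bash
python3 - <<'E'
from h import *
R=np.load("R.npy")
manip.move_straight(loc(-.165,0,.17),speed=.25)
manip.command_gripper(.65)
w=np.array([.508,-.369,0])
manip.move_pose(w+[0,0,.12],R)
manip.move_straight(w+[0,0,.007],speed=.12,until_force=12); st("down")
d=snap("top","pics/top2.png")
manip.command_gripper(0.); st("grip"); print("width",manip.get_width(),"f",manip.get_grasp_force())
for n in("seat","push_pad","cabinet","drawer"):
    for l in manip.landmark_of("top",n)[:2]:
        u=np.array(l["point"])*[560,420]; print(n,round(l["p"],2),u.round(1),atz(d,*u,.016 if n=="seat" else 0).round(4))
print("pred seat",loc(-.07,0,.016),proj(d,loc(-.07,0,.016)))
cv2.imwrite("pics/c2.png",cv2.resize(d["image"][130:250,180:300,::-1],(600,600),interpolation=2))
E
```

```text
down t 16.07 tcp [ 0.5083 -0.3693  0.0077] F [ 0.49 -0.24  1.82]
grip t 16.49 tcp [ 0.5083 -0.3691  0.0077] F [-1.49  2.81  8.78]
width 0.3222684058425689 f 58.60913327196613
seat 0.56 [230.9 193.6] [ 0.579  -0.0972  0.016 ]
push_pad 0.8 [234.6 223. ] [ 0.5181 -0.1038  0.    ]
push_pad 0.43 [232.5 192. ] [ 0.5845 -0.0995  0.    ]
cabinet 0.67 [226.3 163.9] [ 0.6452 -0.0863  0.    ]
drawer 0.59 [232.7 207.1] [ 0.5521 -0.0998  0.    ]
pred seat [ 0.57906914 -0.09658757  0.016     ] [[230.5859837  193.60985201]]
```

View pics/c2.png

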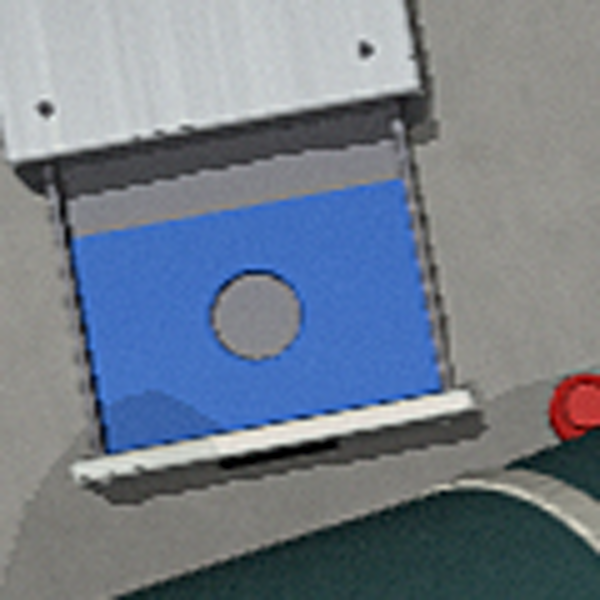

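The open drawer shows the recess at crop (257,315), which is top px (231.4,193.0), close to the predicted seat. I'll refine its centre, then lift and place.

```bash
python3 - <<'E'
from h import *
R=np.load("R.npy")
d=manip.camera("top"); I=cv2.imread("pics/top2.png")[:,:,::-1].copy(); H=cv2.cvtColor(I,cv2.COLOR_RGB2HSV)
m=(H[174:212,212:250,1]<110).astype(np.uint8); n,l,s,ce=cv2.connectedComponentsWithStats(m)
i=min(range(1,n),key=lambda k:np.hypot(*(ce[k]-[19.4,19])))
u=ce[i]+[212,174]; S=atz(d,*u,.0195); print("blob",s[i],u,"seat",S.round(4))
manip.move_straight([.5083,-.3691,.14],speed=.2)
print("w",manip.get_width(),manip.get_grasp_force())
manip.move_straight([S[0],S[1],.14],speed=.25)
manip.move_straight([S[0],S[1],.034],speed=.1); st("above")
manip.hold(.2); F0=manip.get_contact_force()
hit=manip.move_straight([S[0],S[1],.0225],speed=.02,until_force=4); st(hit)
np.save("S.npy",S)
snap("side","pics/side3.png"); a=cv2.imread("pics/side3.png")[120:220,220:370]; cv2.imwrite("pics/c3.png",cv2.resize(a,(750,500),interpolation=2))
E
```

```text
blob [ 10  11  18  17 242] [230.66528926 192.82644628] seat [ 0.5803 -0.097   0.0195]
w 0.3182663421404781 59.20797516941093
above t 20.04 tcp [ 0.5807 -0.0971  0.0346] F [-0.27  0.07 -1.85]
True t 20.76 tcp [ 0.5804 -0.0969  0.0237] F [-1.36  0.64  8.54]
```

View pics/c3.png

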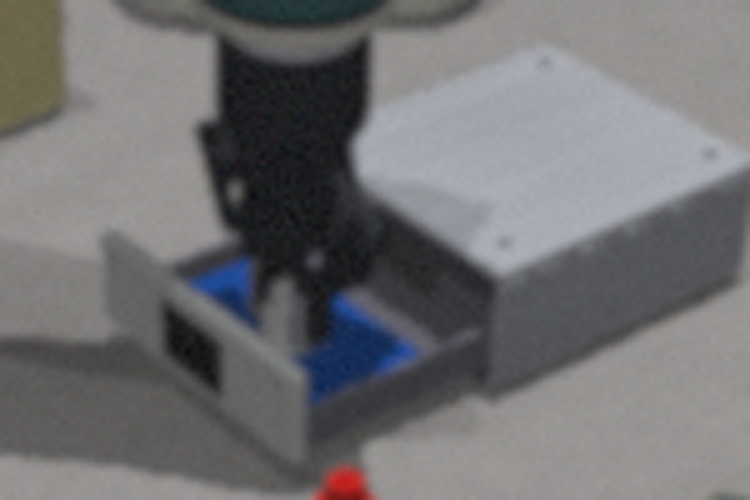

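Contact came at TCP z 0.0237, which puts the underside at 16 mm, the recess floor; the side view shows the weight upright over the plate. I'll let go, rise and check.

```bash
python3 - <<'E'
from h import *
manip.command_gripper(.62); manip.hold(.1)
q=manip.get_tool_pos()
manip.move_straight([q[0],q[1],.17],speed=.2)
manip.move_straight(loc(-.19,-.01,.17),speed=.3); manip.hold(.2); st("away")
d=snap("top"); e=snap("side")
S=np.load("S.npy")
for c,D in(("top",d),("side",e)):
    for l in manip.landmark_of(c,"weight_mid"):
        u=np.array(l["point"])*[560,420]; X=atz(D,*u,.034)
        if np.hypot(*(X-S)[:2])<.04: print(c,round(l["p"],2),u.round(1),X.round(4))
print("S",S,proj(d,[[*S[:2],.034],[*S[:2],.052]]),proj(e,[[*S[:2],.034]]))
u=proj(d,[*S[:2],.03])[0].astype(int); v=proj(e,[*S[:2],.03])[0].astype(int)
f=lambda I,p:cv2.resize(I[p[1]-30:p[1]+30,p[0]-30:p[0]+30,::-1],(400,400),interpolation=2)
cv2.imwrite("pics/c4.png",np.hstack([f(d["image"],u),f(e["image"],v)]))
E
```

```text
away t 22.91 tcp [ 0.4631 -0.1272  0.1697] F [ 0.03 -0.21  0.23]
top 0.61 [229.1 189.2] [ 0.586  -0.0948  0.034 ]
side 0.54 [277.7 183.9] [ 0.5783 -0.1027  0.034 ]
S [ 0.58029041 -0.09701287  0.0195    ] [[230.14833772 191.9619096 ]
 [229.48743697 190.85663588]] [[277.36048869 182.60494838]]
```

View pics/c4.png

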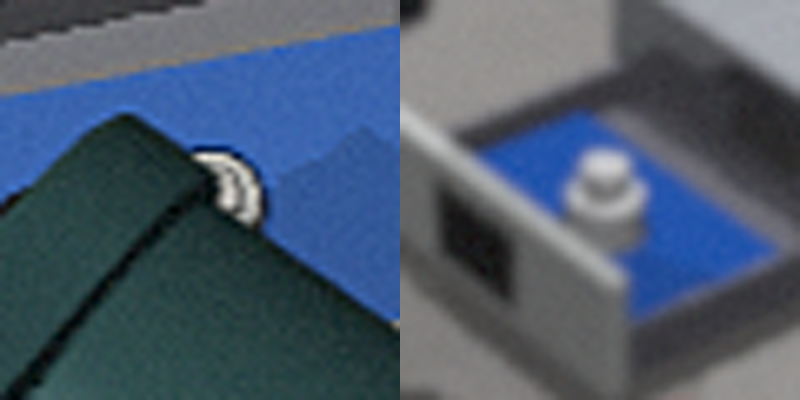

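The weight stands upright in the recess, with a dark rim all round it in the top view. I'll push the drawer shut.

```bash
python3 - <<'E'
from h import *
R=np.load("R.npy")
manip.command_gripper(0.)
manip.move_straight(loc(-.175,0,.17),speed=.2); manip.move_straight(loc(-.175,0,.03),speed=.15); st("down")
h=manip.move_straight(loc(-.05,0,.03),speed=.035,until_force=9); st("pushed",h)
if not h:
    F0=manip.get_contact_force()@U
    hit=manip.move_straight(loc(-.013,0,.03),speed=.008,until_force=5)
    x=float((manip.get_tool_pos()-loc(0,0,0))@U); st("hit",hit,round(x,4),"F0",F0)
    if hit and x>-.0275:
        manip.move_straight(loc(-.08,0,.03),speed=.03); manip.hold(.3); st("back")
        manip.move_straight(loc(-.14,0,.03),speed=.1); manip.move_straight(loc(-.16,0,.2),speed=.2)
        manip.hold(.2); d=snap("top"); e=snap("side"); st("clear")
        f=lambda I,x,y,w,h:cv2.resize(I[y:y+h,x:x+w,::-1],(400,400),interpolation=2)
        cv2.imwrite("pics/c5.png",np.hstack([f(d["image"],160,120,130,130),f(e["image"],250,120,110,110)]))
E
```

```text
down t 24.99 tcp [ 0.476  -0.115   0.0306] F [ 0.25 -0.5   0.06]
pushed False t 28.72 tcp [ 0.5987 -0.0932  0.03  ] F [-3.37  0.22 -1.3 ]
hit True -0.0251 F0 -3.279308782103702 t 31.62 tcp [ 0.6233 -0.0887  0.0296] F [-3.93 -0.64  2.26]
back t 33.88 tcp [ 0.5692 -0.0984  0.03  ] F [ 0.11 -0.2  -0.09]
clear t 35.94 tcp [ 0.4903 -0.1124  0.1996] F [-0.37 -0.26 -0.1 ]
```

View pics/c5.png

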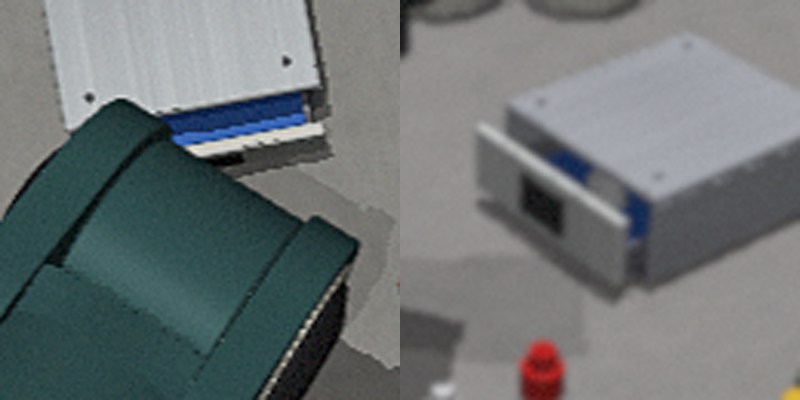

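The drawer rests shut and held with the finger away. The weight shows behind the face at crop (605,185), still upright.

```bash
python3 -c "
from h import *
print(manip.finish_job())"
```

```text
the job is handed in; nothing more can be done
None
```

I handed the job in at about 36 s of the 64 s allowed: the drawer is shut and holding with nothing pressing on it, and the larger chrome weight stands upright in its recess; the judge returned no verdict.

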